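# Saddle the last bottle on the leak-test pile

## Robot

A 7-joint arm with a two-finger parallel gripper is mounted at the origin on a cart in front of the work surface, level with it; the furniture and walls round the work are solid. World frame = base frame: x ahead of the robot, y to its left, z up, the work surface at z = 0. Lengths are in m, angles in rad, forces in N, time in s.
With the tool pointing down it reaches from about 0.4 to 0.85 m from the base axis. Payload 10.4 kg.
Tool frame: the origin (TCP) lies on the centre line of the jaws, within the pads' length; the fingertips stand 22 mm ahead of it and the grasp point (between the pads) lies 3 mm ahead of it; z points along the fingers, y is the line along which they close (so a half turn about z gives the same grasp; the last joint's range is limited). The gripper opens to 87 mm and grips with 3 to 60 N. Pads are 19 mm wide; open, the fingers measure 117 mm over their backs; the gripper's body (75 mm by 190 mm) begins 51 mm behind the grasp point.
Start: joints at [1.223, 0.332, -0.065, 1.46, 0.022, 1.35, -0.088], TCP at [0.199, -0.592, 0.224] pointing down, gripper open.
Joint ranges: [-2.6, 2.6], [-0.5, 2.12], [-1.47, 1.34], [0.16, 2.42], [-1.27, 4.41], [0.06, 2.06], [-2.6, 2.6]. Speed limits (rad/s): [2.22, 2.22, 2.79, 2.79, 3.14, 3.14, 3.14].

## Interface

Orientations are given as a unit quaternion [x, y, z, w].
In Python, from bench import r, imaging gives the robot as it stands (r), with the cameras (imaging).
- The arm moves only by the shell command python3 jog.py 'ROWS' [FORCE]. ROWS is 1 to 12 rows, parted by a bar, with the numbers parted by commas; each row has 5 numbers: dx, dy, dz in normalised numbers (1 is 60 cm), then a turn about the tool's z in parts of the range, where 1.0 means pi rad, then the finger opening in m; each row is the pose to reach, as a shift and turn from the pose commanded when the command began, along the tool's axes at that moment; what a row does not reach only later rows make up. A row lasts 1/10 s, in which the tool goes at most 0.05 m and 0.15 rad, less where a joint would pass 70% of its speed; a pose out of reach is approached as far as the arm can. The fingers move at their own pace and stop on an object; FORCE is the grip in N (left out, the last holds). Time passes only in rows, so rows that do not move let the fingers close. It prints the time, the measured TCP pose, the force, the opening and the grip force at its end. Shift and turn numbers lie between -1 and 1, and a call with a number outside is refused. Input that does not fit is refused with a message, and nothing moves.
- r.read_state(): the state, without advancing time (a new reading comes with each control period).
- imaging.camera(name): name is "scene" or "side" or "wrist"; returns a dict with "img" (384x512x3 uint8, red, green, blue), "fx", "fy", "cx", "cy" (pixels), "pose" (4x4, takes a point from camera to world coordinates). Camera axes: x right, y down, z forward; pixel columns grow to the right and rows downward; lengths in m; the calibration is good to about 2 mm. A picture is of the moment at which its call begins. There is no depth.
- r.close_job(): hands the job in; it is judged then, once.
The state is a dict: "time": time; "joint_positions": joint angles; "joint_vel": joint speeds; "joint_torque": joint torques, N m; "ee_pos": TCP position; "eef_rot": TCP orientation; "ft_force": force on the tool from outside, world axes, zero at the start; "torque": the same for the moment, N m; "width": finger opening in m; "grip_force": force on a finger pad.
Only numpy, scipy, OpenCV 4.12 (cv2) and the standard library are available. Lean on these libraries where they do the work, as an engineer would, in place of code of your own. Each camera call takes 0.05 s, during which the arm holds its last target. There are 200 camera calls.

## Task

The reagent bottles are being laid on their sides for a cap leak test. First lay the large standing amber bottle down on its side on the black ribbed mat and let go of it; then take it again across its body and set it on top of the row in the cradle, saddled in the gap between the black-capped bottle and the middle bottle, parallel to them and with its cap at the same end as theirs. Leave the three bottles of the row in their lanes, and do not knock or shift the other small bottle, the flask or the beaker.

Things in the scene. Friction and masses are not known exactly. Their poses are not given: they have to be found in the camera images.
- big_bottle: The only large loose amber glass bottle, white cap; starts upright, between cradle and mat (a tall fixed instrument stands right of it, nearer the robot). Body 43 mm in diameter from the foot up to about 80 mm, then a shoulder; cap 26 mm in diameter; 123 mm long in all; about 0.12 kg. Origin: centre of its underside (foot); its own +z runs along the bottle from foot to cap.
- big_bottle_mid (a point): Point on the big bottle's axis 55 mm above its foot, near its centre of mass. Lying on the mat it is about 27 mm above the worktop; saddled in the row it is about 60 mm above it. The rubber ribs keep the lying bottle from rolling if it lies along the mat's y.
- big_bottle_cap (a point): Centre of the top of the big bottle's cap, 123 mm from the foot.
- cradle: Fixed grey tray 116 mm (x) by 140 mm (y), 8 mm thick. Four steel rods along x, tops 16 mm above the worktop, part it into three lanes at y = -40, 0, +40 mm; foot stop 26 mm high along its +x end. Origin: centre of its underside, on the worktop; z up. Each lane holds a small bottle, axis 26 mm and top 44 mm above the worktop; fingers holding the big bottle there must stay above that.
- black_capped: Small amber bottle with the black cap; lies on its side in a lane of the cradle, along the cradle's x, foot against the foot stop, cap towards the cradle's -x; always in one of the two outer lanes. body 36 mm in diameter, 100 mm long with the cap (cap black, 24 mm in diameter), 0.08 kg. Origin: centre of its underside (foot); its own +z runs along the bottle from foot to cap.
- black_capped_mid (a point): Point on the black-capped bottle's axis 45 mm from its foot.
- middle_bottle: Small amber bottle with a white cap; lies on its side in a lane of the cradle, along the cradle's x, foot against the foot stop, cap towards the cradle's -x; always in the middle lane. body 36 mm in diameter, 100 mm long with the cap (cap 24 mm in diameter), 0.08 kg. Origin: centre of its underside (foot); its own +z runs along the bottle from foot to cap.
- middle_bottle_mid (a point): Point on the middle bottle's axis 45 mm from its foot.
- white_capped: Small amber bottle with a white cap; lies on its side in a lane of the cradle, along the cradle's x, foot against the foot stop, cap towards the cradle's -x; in the outer lane that the black-capped one does not have. body 36 mm in diameter, 100 mm long with the cap (cap 24 mm in diameter), 0.08 kg. Origin: centre of its underside (foot); its own +z runs along the bottle from foot to cap.
- mat: Black rubber mat, fixed, 150 x 150 mm, 4 mm thick, to the left, with low ribs (tops 6 mm above the worktop, 18 mm apart) that run along its y. Origin: centre of its underside; z up.
- small_bottle: Bystander: small amber bottle with white cap standing upright to the right, 36 mm in diameter, 101 mm tall; origin at the centre of its foot.
- flask: Bystander: conical glass flask further back than the big bottle, 56 mm in diameter, 120 mm tall; origin at the centre of its foot.
- beaker: Bystander: empty glass beaker behind the mat, 73 x 78 mm, 95 mm tall; origin at the centre of its foot.

How it is judged:
By the outcome, as a careful person would: the job done as asked, in the order asked, and still so for the second after the job is handed in, with the robot touching nothing.
It also fails if it takes over 54 s, if anything falls off the work surface, if the arm or the gripper's body presses on something with over 40 N, if the wrist force passes 120 N, or if a joint passes its speed limit or range.

## Working session

There is one attempt and no reset: what is moved stays moved. The work goes in short steps, Python scripts to look and compute and a shell command to move; the robot and the scene stay as the last step left them, time stands still between calls to the robot, and variables do not carry over. Pictures are saved under pics/ and viewed, at most 10 in all, crops included, and the job is handed in when it is done.

```bash
ls; mkdir -p pics
python3 - <<'E'
from bench import r, imaging
import cv2
for n in("scene","side"):
    c=imaging.camera(n);cv2.imwrite(f"pics/{n}0.png",cv2.resize(c["img"][:,:,::-1],(800,600),interpolation=cv2.INTER_CUBIC));print(n,c["fx"],c["fy"],c["cx"],c["cy"],c["pose"].round(3).tolist())
s=r.read_state();print(s["time"],s["ee_pos"],s["eef_rot"],s["width"])
E
```

```text
bench.py
jog.py
pics
scene 471.07671370357764 471.07671370357764 258.95047893985674 196.05632388934302 [[-0.733, -0.454, 0.507, -0.044], [-0.68, 0.49, -0.545, 0.707], [-0.001, -0.744, -0.668, 0.989], [0.0, 0.0, 0.0, 1.0]]
side 456.57302936741684 456.57302936741684 258.02848275956245 187.41622620593014 [[-0.914, -0.247, 0.323, 0.107], [-0.406, 0.518, -0.753, 1.124], [0.019, -0.819, -0.574, 0.998], [0.0, 0.0, 0.0, 1.0]]
0.1 [ 0.19930543 -0.59200307  0.22323793] [ 9.86843062e-01  1.61679800e-01 -1.42492774e-04 -6.27405704e-04] 0.0873569791033535
```

View pics/scene0.png

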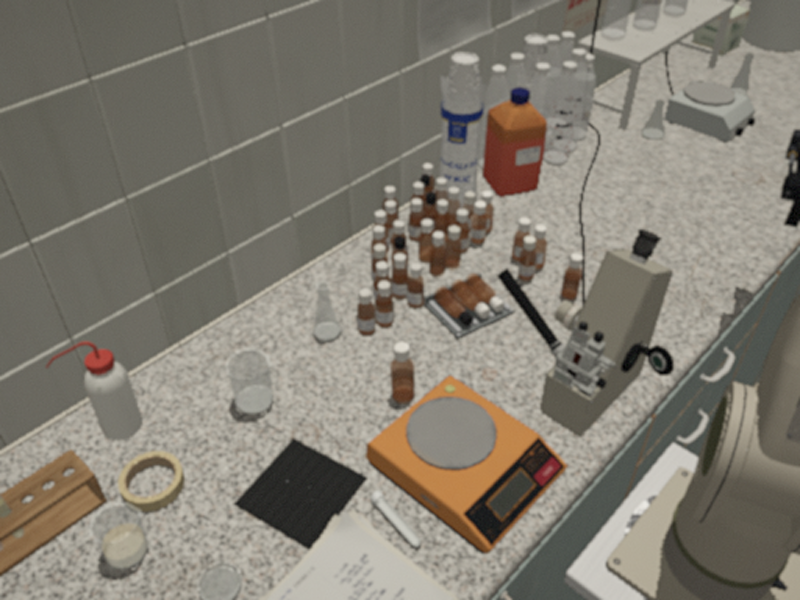

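View pics/side0.png

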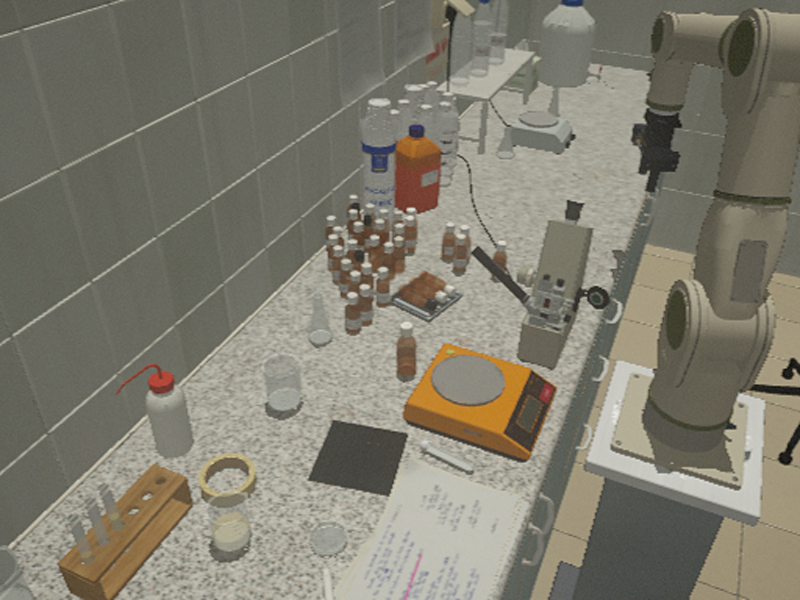

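```bash
cat > h.py <<'E'
import numpy as np
from scipy.spatial.transform import Rotation as R
from scipy.optimize import least_squares
def ray(c,u,v):
    P=c["pose"];d=P[:3,:3]@[(u-c["cx"])/c["fx"],(v-c["cy"])/c["fy"],1];return P[:3,3],d/np.linalg.norm(d)
def onz(c,u,v,z):
    o,d=ray(c,u,v);return o+d*(z-o[2])/d[2]
def proj(c,p):
    q=c["pose"][:3,:3].T@(np.asarray(p)-c["pose"][:3,3]);return np.array([c["cx"]+c["fx"]*q[0]/q[2],c["cy"]+c["fy"]*q[1]/q[2]])
def tri(obs):
    A=0;b=0
    for c,u,v in obs:
        o,d=ray(c,u,v);M=np.eye(3)-np.outer(d,d);A=A+M;b=b+M@o
    return np.linalg.solve(A,b)
E
python3 - <<'E'
from bench import r, imaging
import cv2,pickle
C={n:imaging.camera(n) for n in("scene","side")}
pickle.dump(C,open("c0.pkl","wb"))
a=C["scene"]["img"][165:350,150:335,::-1];cv2.imwrite("pics/s1.png",cv2.resize(a,None,fx=3.2,fy=3.2,interpolation=cv2.INTER_CUBIC))
a=C["side"]["img"][165:320,190:300,::-1];cv2.imwrite("pics/d1.png",cv2.resize(a,None,fx=3.8,fy=3.8,interpolation=cv2.INTER_CUBIC))
E
```

```text
(no output)
```

View pics/s1.png

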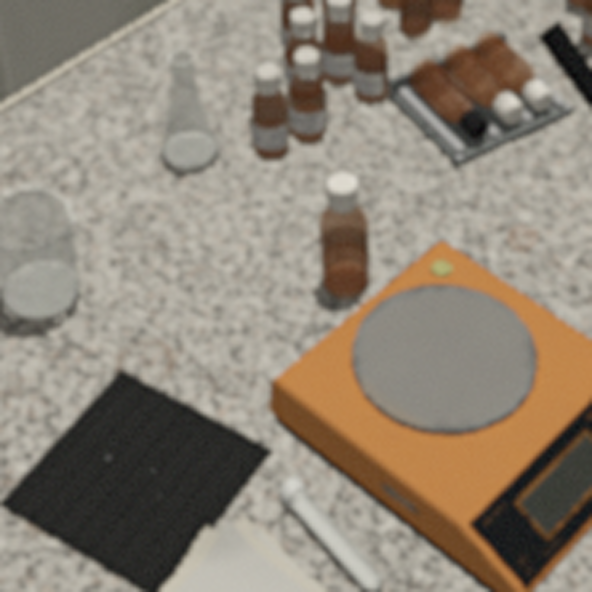

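View pics/d1.png

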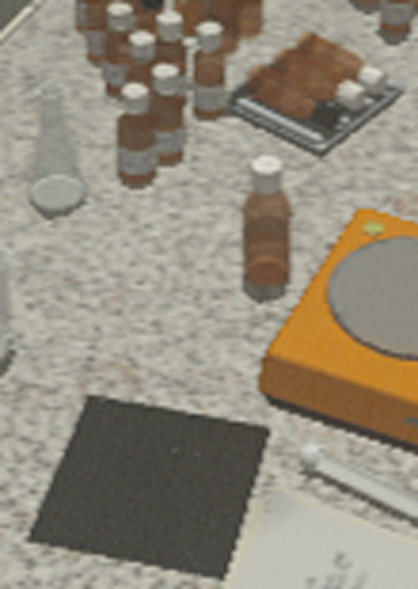

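Run:
```python
import pickle
from h import *
C=pickle.load(open("c0.pkl","rb"));S,D=C["scene"],C["side"]
s=lambda u,v:(S,150+(u+.5)/3.2-.5,165+(v+.5)/3.2-.5)
d=lambda u,v:(D,190+(u+.5)/3.8-.5,165+(v+.5)/3.8-.5)
np.set_printoptions(precision=4,suppress=True)
print("bigcap",onz(*s(343,182),.123),onz(*d(266,164),.123),tri([s(343,182),d(266,164)]))
print("foot",onz(*s(344,280),.0),onz(*d(265,280),.0))
print("mat");M=[]
for a in[s(5,502),s(123,372),s(270,452),s(155,594)]:M.append(onz(*a,.004));print(M[-1])
print(np.mean(M,0));M=[]
for a in[d(30,541),d(88,396),d(269,430),d(225,578)]:M.append(onz(*a,.004));print(M[-1])
print(np.mean(M,0))
print("cradle")
for a in[s(388,87),s(460,160),s(572,108),d(233,97),d(321,150),d(402,88)]:print(onz(*a,.008))
print("caps b,m,w")
for a in[s(473,122),s(508,106),s(539,95),d(325,113),d(350,95),d(372,76)]:print(onz(*a,.026))
```

```text
bigcap [0.5499 0.0762 0.123 ] [0.5495 0.075  0.123 ] [0.5482 0.0781 0.1256]
foot [0.5517 0.0737 0.    ] [0.5461 0.0785 0.    ]
mat
[0.5857 0.412  0.004 ]
[0.6137 0.2711 0.004 ]
[0.4709 0.2444 0.004 ]
[0.4456 0.3858 0.004 ]
[0.529  0.3283 0.004 ]
[0.5836 0.4154 0.004 ]
[0.6156 0.2692 0.004 ]
[0.4705 0.2421 0.004 ]
[0.4413 0.3862 0.004 ]
[0.5278 0.3282 0.004 ]
cradle
[ 0.6865 -0.1341  0.008 ]
[ 0.5685 -0.103   0.008 ]
[ 0.5353 -0.2323  0.008 ]
[ 0.6807 -0.1479  0.008 ]
[ 0.5693 -0.105   0.008 ]
[ 0.5352 -0.2344  0.008 ]
caps b,m,w
[ 0.5812 -0.1359  0.026 ]
[ 0.571 -0.176  0.026]
[ 0.559  -0.2086  0.026 ]
[ 0.5797 -0.1386  0.026 ]
[ 0.569  -0.1767  0.026 ]
[ 0.5613 -0.2163  0.026 ]
```

Run:
```python
import pickle
from h import *
C=pickle.load(open("c0.pkl","rb"));S,D=C["scene"],C["side"]
np.set_printoptions(precision=3,suppress=True)
k=.64
for n,a,b in[("beaker top far",(250,357),(283,360)),("bal l",(370,450),(407,408)),("bal far",(448,380),(443,348)),("arm tip",(503,272),(476,250)),("arm end",(557,345),(525,300)),("scope head",(648,237),(573,208)),("scope base l",(545,395),(522,330)),("scope top left",(607,252),(553,222)),("flask top",(323,288),(320,293)),("bottle right cap",(574,259),(500,245))]:
    print(n,tri([(S,a[0]*k,a[1]*k),(D,b[0]*k,b[1]*k)]))
print("beaker base",onz(S,253*k,403*k,0),onz(D,284*k,404*k,0),"flask",onz(S,326*k,331*k,0),onz(D,320*k,339*k,0))
```

```text
beaker top far [0.727 0.255 0.106]
bal l [0.478 0.226 0.053]
bal far [0.482 0.032 0.054]
arm tip [ 0.459 -0.065  0.246]
arm end [ 0.349 -0.078  0.148]
scope head [ 0.309 -0.235  0.297]
scope base l [ 0.325 -0.009  0.116]
scope top left [ 0.332 -0.149  0.303]
flask top [0.745 0.073 0.138]
bottle right cap [ 0.482 -0.344  0.1  ]
beaker base [ 0.729  0.267 -0.   ] [0.726 0.267 0.   ] flask [ 0.77   0.056 -0.   ] [0.763 0.057 0.   ]
```

```bash
cat >> h.py <<'E'
def go(s,pts,yaw=None):
    """print tool-frame offsets for world targets; yaw=world angle (deg) of tool x"""
    M=R.from_quat(s["eef_rot"]).as_matrix();p=np.array(s["ee_pos"]);a=np.degrees(np.arctan2(M[1,0],M[0,0]))
    print("t",round(s["time"],2),"p",p.round(4),"yaw",round(a,2),"w",round(s["width"],4),"F",np.round(s["ft_force"],1))
    for q in pts: print((M.T@(np.array(q)-p)).round(4))
    if yaw is not None: print("turn",round(-np.radians(yaw-a),4))
E
python3 - <<'E'
from bench import r, imaging
from h import *
go(r.read_state(),[[.3,-.55,.33],[.52,-.35,.33],[.57,-.05,.33],[.549,.0765,.33],[.549,.0765,.20]],101.2)
E
```

```text
t 0.2 p [ 0.1994 -0.5921  0.2235] yaw 18.61 w 0.0866 F [-0.9 -0.1 -0.5]
[ 0.1088 -0.0079 -0.1065]
[ 0.3811 -0.1272 -0.1064]
[ 0.5242 -0.3956 -0.1062]
[ 0.5447 -0.5222 -0.1061]
[ 0.5447 -0.5221  0.0239]
turn -1.4415
```

The rows are not in the units I measure in: shifts go in shares of 60 cm and turns go in shares of pi rad. I convert before sending: 0.43 m is 0.7167, 0.41 m is 0.6833, -1.44 rad is -0.4584.

```bash
python3 jog.py '0.0333,0,-0.075,0,0.087 | 0.0833,0,-0.1417,-0.0318,0.087 | 0.15,-0.0167,-0.1767,-0.0796,0.087 | 0.2167,-0.0333,-0.1767,-0.1273,0.087 | 0.3,-0.0667,-0.1767,-0.1751,0.087 | 0.3667,-0.1,-0.1767,-0.2228,0.087 | 0.4333,-0.1333,-0.1767,-0.2706,0.087 | 0.5,-0.1667,-0.1767,-0.3183,0.087 | 0.5667,-0.2,-0.1767,-0.3661,0.087 | 0.6333,-0.2333,-0.1767,-0.4138,0.087 | 0.6833,-0.3,-0.1767,-0.4584,0.087 | 0.7167,-0.3667,-0.1767,-0.4584,0.087' 15
python3 - <<'E'
from bench import r, imaging
from h import *
go(r.read_state(),[[.57,-.05,.33],[.549,.0765,.33],[.549,.0765,.20]],101.2)
E
```

```text
time: 1.4
ee_pos: [0.5379, -0.244, 0.3291]
eef_rot: [0.633, 0.774, 0.0, -0.001]
ft_force: [0.5, -0.1, -0.6]
width: 0.0873
grip_force: 0.0
t 1.4 p [ 0.5379 -0.244   0.3291] yaw 101.49 w 0.0873 F [ 0.5 -0.1 -0.6]
[ 0.1837  0.0701 -0.0006]
[ 0.3118  0.0747 -0.0004]
[0.3117 0.0747 0.1296]
turn 0.0051
```

In the tool's units: 0.311 m is 0.5183, 0.29 m is 0.4833, 0.003 rad is 0.001.

```bash
python3 jog.py '0.0833,0.0333,0,0,0.087 | 0.1667,0.0833,0,0,0.087 | 0.25,0.1167,0,0,0.087 | 0.3333,0.1233,0,0,0.087 | 0.4167,0.1233,0.05,0,0.087 | 0.4833,0.1233,0.1167,0.001,0.087 | 0.5183,0.1233,0.1833,0.001,0.087 | 0.5183,0.1233,0.1833,0.001,0.087 | 0.5183,0.1233,0.1833,0.001,0.087'
python3 - <<'E'
from bench import r, imaging
from h import *
import cv2,pickle
c=imaging.camera("wrist");pickle.dump(c,open("w1.pkl","wb"));cv2.imwrite("pics/w1.png",c["img"][:,:,::-1])
go(r.read_state(),[[.549,.0765,.116]],101.2)
print("expected cap px",proj(c,[.549,.0765,.123]))
E
```

```text
time: 2.3
ee_pos: [0.5474, 0.0747, 0.2175]
eef_rot: [0.635, 0.773, -0.001, -0.002]
ft_force: [0.4, 0.6, 1.3]
width: 0.0868
grip_force: 0.0
t 2.35 p [0.5488 0.0731 0.2194] yaw 101.03 w 0.087 F [-0.2 -0.6  0.5]
[0.0033 0.001  0.1034]
turn -0.003
expected cap px [257.89762452 190.944     ]
```

View pics/w1.png

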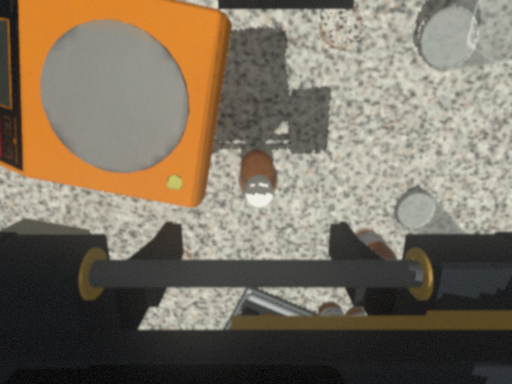

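Run:
```python
import pickle
from h import *
from bench import r, imaging
c=pickle.load(open("w1.pkl","rb"))
print(onz(c,258.5,198,.123), onz(c,258,163,.0))
p=onz(c,258.5,198,.123)
go(r.read_state(),[[p[0],p[1],.116]],101.2)
```

```text
[0.55082972 0.07012365 0.123     ] [0.54941675 0.07739742 0.        ]
t 2.35 p [0.5488 0.0731 0.2194] yaw 101.03 w 0.087 F [-0.2 -0.6  0.5]
[-0.0033  0.0016  0.1034]
turn -0.003
```

In the tool's units: 0.1 m is 0.1667, 0.08 m is 0.1333.

```bash
python3 jog.py '0,0.0017,0.0667,0,0.087 | 0,0.0017,0.1333,0,0.087 | 0,0.0017,0.1667,0,0.087 | 0,0.0017,0.1667,0,0.087 | 0,0.0017,0.1667,0,0.02 | 0,0.0017,0.1667,0,0.02 | 0,0.0017,0.1667,0,0.02 | 0,0.0017,0.1667,0,0.02 | 0,0.0017,0.1667,0,0.02 | 0,0.0017,0.1667,0,0.02' 15
```

```text
time: 3.35
ee_pos: [0.5505, 0.073, 0.1202]
eef_rot: [0.636, 0.771, 0.0, 0.0]
ft_force: [0.3, 0.8, -0.4]
width: 0.0468
grip_force: 0.0
```

In the tool's units: -0.09 m is -0.15, -0.08 m is -0.1333.

```bash
python3 jog.py '0,0,0,0,0.02 | 0,0,0,0,0.02 | 0,0,0,0,0.02 | 0,0,0,0,0.02 | 0,0,0,0,0.02 | 0,0,0,0,0.02 | 0,0,-0.0333,0,0.02 | 0,0,-0.0833,0,0.02 | 0,0,-0.1333,0,0.02 | 0,0,-0.15,0,0.02 | 0,0,-0.15,0,0.02' 15
python3 - <<'E'
from bench import r, imaging
from h import *
a=np.radians(11.2);X=np.array([np.cos(a),np.sin(a),0]);Y=np.array([-np.sin(a),np.cos(a),0]);M=np.array([.528,.328,0])
p=M-.0715*Y-.01*X
go(r.read_state(),[p+[0,0,.21],p+[0,0,.129]],101.2)
E
```

```text
time: 4.45
ee_pos: [0.551, 0.0732, 0.2109]
eef_rot: [0.636, 0.771, 0.001, 0.001]
ft_force: [-0.1, -0.3, -0.0]
width: 0.025
grip_force: 15.0
t 4.45 p [0.551  0.0732 0.2109] yaw 100.94 w 0.025 F [-0.1 -0.3 -0. ]
[0.183  0.0161 0.0009]
[0.1831 0.0159 0.0819]
turn -0.0045
```

In the tool's units: 0.183 m is 0.305, 0.16 m is 0.2667, -0.004 rad is -0.0013.

```bash
python3 jog.py '0.0667,0.0067,0,0,0.02 | 0.1333,0.0133,0,0,0.02 | 0.2,0.02,0,-0.0013,0.02 | 0.2667,0.0267,0.0333,-0.0013,0.02 | 0.305,0.0267,0.0833,-0.0013,0.02 | 0.305,0.0267,0.1,-0.0013,0.02 | 0.305,0.0267,0.1,-0.0013,0.02 | 0.305,0.0267,0.1,-0.0013,0.02' 15
python3 - <<'E'
from bench import r, imaging
from h import *
import cv2,pickle
C={n:imaging.camera(n) for n in("scene","side")}
a=C["scene"]["img"][200:360,130:290,::-1];b=C["side"]["img"][180:340,180:340,::-1]
cv2.imwrite("pics/l1.png",cv2.resize(np.hstack([a,b]),None,fx=2.5,fy=2.5,interpolation=cv2.INTER_CUBIC))
go(r.read_state(),[],101.2)
E
```

```text
time: 5.25
ee_pos: [0.5317, 0.2545, 0.1495]
eef_rot: [0.635, 0.772, -0.001, 0.0]
ft_force: [0.4, 0.2, -0.3]
width: 0.0245
grip_force: 15.0
t 5.35 p [0.5323 0.2547 0.1506] yaw 101.06 w 0.0251 F [-0.1 -0.  -1.5]
turn -0.0025
```

View pics/l1.png

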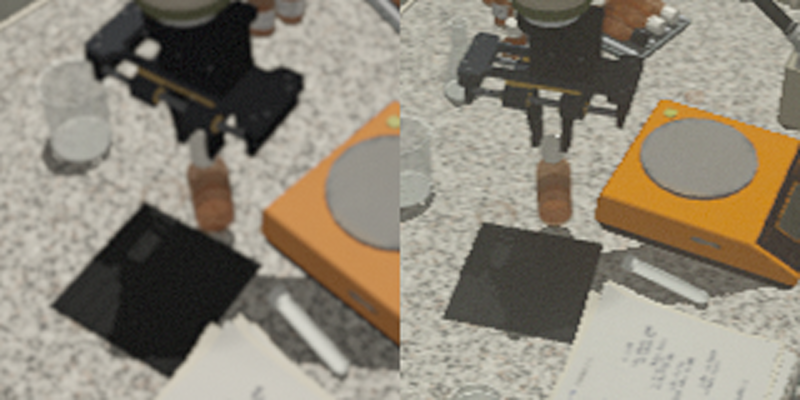

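In the tool's units: 0.058 m is 0.0967, 0.029 m is 0.0483.

```bash
python3 jog.py '0,0,0.025,0,0.02 | 0,0,0.0417,0,0.02 | 0,0,0.0417,0,0.02 | 0.0117,0,0.0408,0,0.02 | 0.025,0,0.0392,0,0.02 | 0.0367,0,0.0383,0,0.02 | 0.0483,0,0.0383,0,0.02 | 0.06,0,0.0392,0,0.02 | 0.0717,0,0.0417,0,0.02 | 0.0833,0,0.0442,0,0.02 | 0.0967,0,0.0483,0,0.02' 5;python3 - <<'E'
from bench import r, imaging
from h import *
import cv2
C={n:imaging.camera(n) for n in("scene","side")}
a=C["scene"]["img"][200:360,130:290,::-1];b=C["side"]["img"][180:340,180:340,::-1]
cv2.imwrite("pics/l2.png",cv2.resize(np.hstack([a,b]),None,fx=2.5,fy=2.5,interpolation=cv2.INTER_CUBIC))
go(r.read_state(),[],101.2)
E
```

```text
time: 6.45
ee_pos: [0.5207, 0.3134, 0.1215]
eef_rot: [0.635, 0.772, 0.001, 0.0]
ft_force: [0.6, -0.0, 6.3]
width: 0.0261
grip_force: 5.0
t 6.55 p [0.52   0.3145 0.1214] yaw 101.25 w 0.0258 F [0.8 0.5 4.1]
turn 0.0009
```

View pics/l2.png

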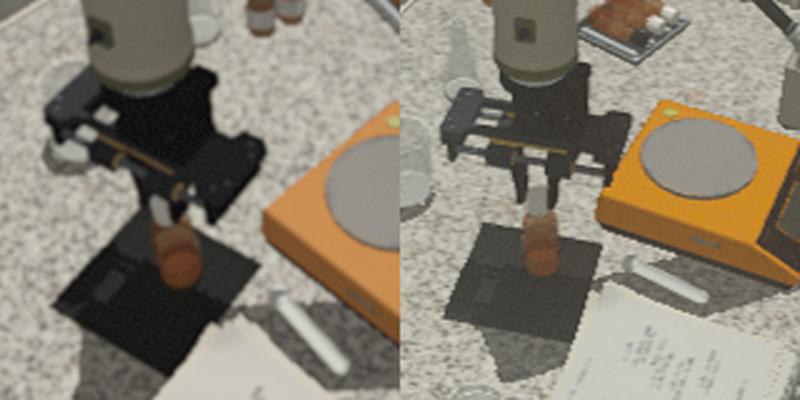

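Run:
```python
from bench import r, imaging
from h import *
c=imaging.camera("scene");d=imaging.camera("side")
np.set_printoptions(precision=4,suppress=True)
for z in(0,.006,.015):print(z,onz(c,130+180/2.5,200+268/2.5,z),onz(d,180+(542-400)/2.5,180+263/2.5,z))
print(tri([(c,130+180/2.5,200+268/2.5),(d,180+(542-400)/2.5,180+263/2.5)]))
a=np.radians(11.2);X=np.array([np.cos(a),np.sin(a),0]);Y=np.array([-np.sin(a),np.cos(a),0]);M=np.array([.528,.328,0])
print("edge expected",M-.05*Y-.01*X, "if 30deg foot centre", M-(.05+.0186)*Y-.01*X+[0,0,.017])
print("tcp proj",proj(c,[.52,.3145,.1124]),proj(d,[.52,.3145,.1124]))
```

```text
0 [0.5288 0.2994 0.    ] [0.5226 0.2945 0.    ]
0.006 [0.5253 0.3019 0.006 ] [0.5201 0.2995 0.006 ]
0.015 [0.5201 0.3056 0.015 ] [0.5164 0.307  0.015 ]
[0.5172 0.3072 0.0168]
edge expected [0.5279 0.277  0.    ] if 30deg foot centre [0.5315 0.2588 0.017 ]
tcp proj [195.6823 284.791 ] [234.1062 261.9068]
```

In the tool's units: -0.08 m is -0.1333, -0.03 m is -0.05.

```bash
python3 jog.py '0,0,-0.025,0,0.02 | -0.0333,0,-0.05,0,0.02 | -0.0833,0,-0.05,0,0.02 | -0.1333,0,-0.05,0,0.02 | -0.1333,0,-0.0333,0,0.02 | -0.1333,0,0,0,0.02 | -0.1333,0,0.0083,0,0.02 | -0.1333,0,0.0083,0,0.02' 10;python3 - <<'E'
from bench import r, imaging
from h import *
import cv2,pickle
C={n:imaging.camera(n) for n in("scene","side")};pickle.dump(C,open("c3.pkl","wb"))
s=r.read_state();go(s,[],101.2)
c=C["scene"];p=np.array(s["ee_pos"])-[0,0,.009]
for n in C:
  c=C[n];u,v=proj(c,p);u0,v0=proj(c,[p[0],p[1],0]);print(n,(u,v),(u0,v0))
  im=c["img"].astype(int);br=(im[:,:,0]>im[:,:,2]*1.6)&(im[:,:,0]<185)&(im[:,:,0]>50)&(im[:,:,0]>im[:,:,1]*1.35)
  k,lab,st,ce=cv2.connectedComponentsWithStats(br.astype(np.uint8))
  for i in range(1,k):
    if abs(ce[i][0]-u0)<25 and abs(ce[i][1]-v0)<50 and st[i][4]>60:print(st[i],ce[i])
E
```

```text
time: 7.45
ee_pos: [0.5354, 0.2344, 0.116]
eef_rot: [0.635, 0.773, -0.0, -0.0]
ft_force: [0.5, 0.5, -1.7]
width: 0.0258
grip_force: 10.0
t 7.55 p [0.5355 0.2345 0.1164] yaw 101.2 w 0.0254 F [ 0.  -0.4 -1.7]
turn -0.0
scene (np.float64(216.53645361528976), np.float64(262.9665710777574)) (np.float64(219.07980233385928), np.float64(290.08993084316626))
[214 270  15  22 250] [221.316 281.416]
side (np.float64(241.6590162271164), np.float64(243.81119165139043)) (np.float64(241.72495399300706), np.float64(270.37308691893895))
[238 258  13  13  99] [243.96969697 264.67676768]
```

In the tool's units: 0.07 m is 0.1167, 0.008 m is 0.0133.

```bash
python3 jog.py '0,0,0.005,0,0.02 | 0.0083,0,0.005,0,0.02 | 0.0167,0,0.005,0,0.02 | 0.0333,0,0.0033,0,0.02 | 0.05,0,0.0017,0,0.02 | 0.0667,0,0.0017,0,0.02 | 0.0833,0,0.0033,0,0.02 | 0.1,0,0.0067,0,0.02 | 0.1167,0,0.0133,0,0.02' 4;python3 - <<'E'
from bench import r, imaging
from h import *
import cv2,pickle
C={n:imaging.camera(n) for n in("scene","side")}
s=r.read_state();go(s,[],101.2)
a=C["scene"]["img"][230:330,160:260,::-1];b=C["side"]["img"][200:300,190:290,::-1]
cv2.imwrite("pics/l3.png",cv2.resize(np.hstack([a,b]),None,fx=4,fy=4,interpolation=cv2.INTER_CUBIC))
E
```

```text
time: 8.45
ee_pos: [0.5219, 0.3039, 0.1078]
eef_rot: [0.635, 0.773, 0.0, 0.0]
ft_force: [-0.6, -0.5, -0.9]
width: 0.0256
grip_force: 4.0
t 8.55 p [0.5209 0.3046 0.1073] yaw 101.31 w 0.0256 F [-1.1  0.   0.5]
turn 0.0019
```

View pics/l3.png

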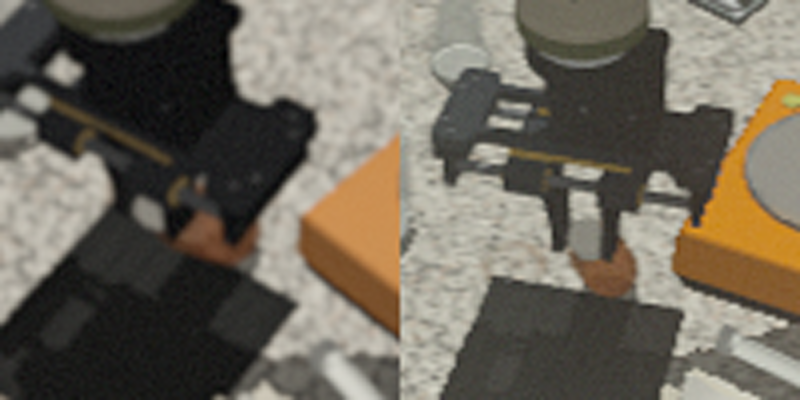

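In the tool's units: 0.07 m is 0.1167, 0.052 m is 0.0867.

```bash
python3 jog.py '0.0167,0,0.0067,0,0.02 | 0.0317,0,0.0167,0,0.02 | 0.045,0,0.0267,0,0.02 | 0.0567,0,0.0383,0,0.02 | 0.0683,0,0.0517,0,0.02 | 0.0783,0,0.0667,0,0.02 | 0.0867,0,0.0817,0,0.02 | 0.0933,0,0.0967,0,0.02 | 0.1,0,0.11,0,0.02 | 0.1033,0,0.1167,0,0.02 | 0.1033,0,0.1167,0,0.02' 4;python3 - <<'E'
from bench import r, imaging
from h import *
import cv2,pickle
c=imaging.camera("wrist");pickle.dump(c,open("w2.pkl","wb"))
S=imaging.camera("scene");D=imaging.camera("side")
a=S["img"][230:330,150:250,::-1];b=D["img"][210:310,190:290,::-1]
w=c["img"][:,:,::-1]
cv2.imwrite("pics/l4.png",np.hstack([cv2.resize(w,(480,360)),cv2.resize(np.vstack([a,b]),(300,600),interpolation=cv2.INTER_CUBIC)[:360]]) if 0 else np.hstack([cv2.copyMakeBorder(cv2.resize(w,(500,375)),0,225,0,0,0),cv2.resize(np.vstack([a,b]),(300,600),interpolation=cv2.INTER_CUBIC)]))
go(r.read_state(),[],101.2)
E
```

```text
time: 9.65
ee_pos: [0.5097, 0.3635, 0.0372]
eef_rot: [0.635, 0.773, -0.001, -0.0]
ft_force: [-0.7, -0.7, -1.0]
width: 0.0257
grip_force: 4.0
t 9.8 p [0.5103 0.3635 0.0382] yaw 101.15 w 0.0255 F [ 0.  -1.8 -0.6]
turn -0.0009
```

View pics/l4.png

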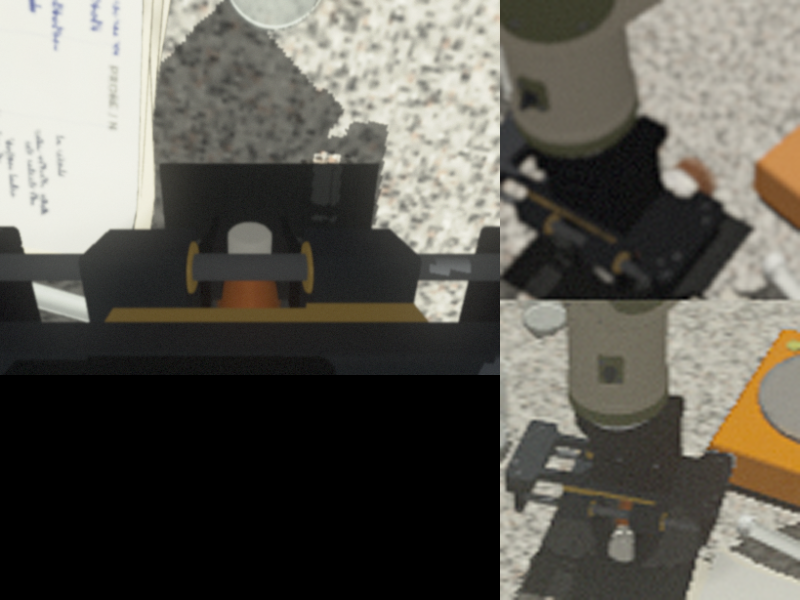

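The rows are not in the units I measure in: shifts go in shares of 60 cm and turns go in shares of pi rad. I convert before sending: -0.15 m is -0.25, -0.12 m is -0.2.

```bash
python3 jog.py '0.01,0,0,0,0.02 | 0.02,0,0,0,0.02 | 0.02,0,0,0,0.02 | 0.02,0,0,0,0.05 | 0.02,0,0,0,0.05 | 0.02,0,0,0,0.05 | 0.02,0,0,0,0.05 | 0.02,0,0,0,0.05 | 0.02,0,-0.05,0,0.087 | 0.02,0,-0.1333,0,0.087 | -0.0333,0,-0.2,0,0.087 | -0.1,0,-0.25,0,0.087' 5; python3 jog.py '-0.0833,0,0,0,0.087 | -0.1667,0,0,0,0.087 | -0.25,0,0,0,0.087 | -0.25,0,0,0,0.087'
cat > seg.py <<'E'
from bench import r, imaging
from h import *
import cv2
def seg(c,roi,kind):
    im=c["img"].astype(int);R_,G,B=im[...,0],im[...,1],im[...,2]
    m=((R_>B*1.5)&(R_>G*1.3)&(R_>40)) if kind=="amber" else (R_>140)
    m=m.astype(np.uint8);z=np.zeros_like(m);x0,x1,y0,y1=roi;z[y0:y1,x0:x1]=m[y0:y1,x0:x1]
    k,l,st,ce=cv2.connectedComponentsWithStats(z);o=sorted(range(1,k),key=lambda i:-st[i][4])[:3]
    return [(st[i],ce[i].round(1),l==i) for i in o]
E
python3 - <<'E'
from seg import *
import pickle
C={n:imaging.camera(n) for n in("scene","side","wrist")};pickle.dump(C,open("c5.pkl","wb"))
s=r.read_state();go(s,[],101.2)
a=np.radians(11.2);X=np.array([np.cos(a),np.sin(a),0]);Y=np.array([-np.sin(a),np.cos(a),0]);M=np.array([.528,.328,.026])
for n in C:
    c=C[n];P=np.array([proj(c,M+sx*.07*X+sy*.085*Y) for sx in(-1,1) for sy in(-1,1)])
    x0,y0=np.maximum(P.min(0),0).astype(int);x1,y1=P.max(0).astype(int)
    for st,ce,m in seg(c,(x0,x1,y0,y1),"amber"):
        if st[4]<60: continue
        ys,xs=np.nonzero(m);q=np.array([onz(c,u,v,.026) for u,v in zip(xs,ys)])-M
        L=np.c_[q@X,q@Y];A=np.linalg.eigh(np.cov(L.T))[1][:,1]
        print(n,st,ce,"mat xy min/max/mean",np.percentile(L,2,0).round(4),np.percentile(L,98,0).round(4),L.mean(0).round(4),"axis",A.round(3))
E
```

```text
time: 11.0
ee_pos: [0.5209, 0.3074, 0.19]
eef_rot: [0.633, 0.774, 0.001, -0.0]
ft_force: [1.9, -0.6, -1.1]
width: 0.0741
grip_force: 0.0
time: 11.4
ee_pos: [0.5529, 0.1495, 0.1869]
eef_rot: [0.639, 0.769, -0.001, 0.002]
ft_force: [0.2, 0.4, -1.3]
width: 0.0868
grip_force: 0.0
t 11.55 p [0.5504 0.159  0.1874] yaw 101.16 w 0.0868 F [-0.6  0.7 -0.3]
turn -0.0006
scene [187 288  33  36 456] [202.  307.5] mat xy min/max/mean [-0.0391 -0.0701] [0.0064 0.0256] [-0.0179 -0.0145] axis [0.009 1.   ]
side [229 278  16  18 191] [236.3 286. ] mat xy min/max/mean [-0.0354 -0.0332] [0.0008 0.0217] [-0.0175 -0.0055] axis [-0.19   0.982]
wrist [ 227   44   44   31 1183] [248.4  58.8] mat xy min/max/mean [-0.0372 -0.0668] [ 0.0033 -0.0411] [-0.0172 -0.0537] axis [-0.998  0.06 ]
wrist [228   0  45  13 398] [251.    4.1] mat xy min/max/mean [-0.036  -0.0107] [ 0.0047 -0.0022] [-0.0143 -0.0057] axis [-0.999  0.041]
```

Run:
```python
from h import *
from bench import r, imaging
a=np.radians(11.2);X=np.array([np.cos(a),np.sin(a),0]);Y=np.array([-np.sin(a),np.cos(a),0]);M=np.array([.528,.328,0])
p=M-.017*X-.010*Y
go(r.read_state(),[p+[0,0,.12],p+[0,0,.0385]],101.2)
```

```text
t 11.55 p [0.5504 0.159  0.1874] yaw 101.16 w 0.0868 F [-0.6  0.7 -0.3]
[ 0.1601 -0.0063  0.0674]
[ 0.1601 -0.0063  0.1489]
turn -0.0006
```

In the tool's units: 0.16 m is 0.2667, 0.149 m is 0.2483.

```bash
python3 jog.py '0.0833,-0.01,0,0,0.087 | 0.1667,-0.01,0.0167,0,0.087 | 0.2333,-0.01,0.0667,0,0.087 | 0.2667,-0.01,0.1333,0,0.087 | 0.2667,-0.01,0.2,0,0.087 | 0.2667,-0.01,0.2483,0,0.087 | 0.2667,-0.01,0.2483,0,0.087 | 0.2667,-0.01,0.2483,0,0.03 | 0.2667,-0.01,0.2483,0,0.03 | 0.2667,-0.01,0.2483,0,0.03 | 0.2667,-0.01,0.2483,0,0.03 | 0.2667,-0.01,0.2483,0,0.03' 15;python3 jog.py '0,0,0,0,0.03 | 0,0,0,0,0.03 | 0,0,0,0,0.03 | 0,0,0,0,0.03' 20
python3 - <<'E'
from h import *
from bench import r, imaging
a=np.radians(-14.6);X=np.array([np.cos(a),np.sin(a),0]);Y=np.array([-np.sin(a),np.cos(a),0]);M=np.array([.608,-.1835,0])
p=M+.004*X+.020*Y;print(p)
go(r.read_state(),[[.53,.3,.19],p+[0,0,.19]],101.2+64.2)
E
```

```text
time: 12.75
ee_pos: [0.5141, 0.3144, 0.039]
eef_rot: [0.635, 0.772, 0.0, 0.0]
ft_force: [-0.4, -0.1, 0.4]
width: 0.0546
grip_force: 0.0
time: 13.15
ee_pos: [0.5139, 0.3144, 0.0385]
eef_rot: [0.635, 0.773, 0.0, 0.0]
ft_force: [0.3, -0.2, 2.2]
width: 0.0325
grip_force: 16.5
[ 0.61691222 -0.16515409  0.        ]
t 13.15 p [0.5139 0.3144 0.0385] yaw 101.17 w 0.0325 F [ 0.3 -0.2  2.2]
[-0.0173  0.0131 -0.1515]
[-0.4905  0.0082 -0.1516]
turn -1.121
```

Run:
```python
from seg import *
import pickle
s=r.read_state();go(s,[],101.2);print(s["grip_force"])
C5=pickle.load(open("c5.pkl","rb"));C={n:imaging.camera(n) for n in C5}
a=np.radians(11.2);X=np.array([np.cos(a),np.sin(a),0]);Y=np.array([-np.sin(a),np.cos(a),0]);M=np.array([.528,.328,.026])
for nm,CC in(("before",C5),("now",C)):
  for n in("scene","side","wrist"):
    c=CC[n];g=np.arange(-.12,.13,.01);row=[]
    for y in g:
        u,v=proj(c,M-.0165*X+y*Y+[0,0,.012]);u,v=int(round(u)),int(round(v))
        row.append(tuple(int(t) for t in c["img"][v,u]) if 0<=u<512 and 0<=v<384 else None)
    print(nm,n);print([(round(float(y)*1000),t) for y,t in zip(g,row)])
```

```text
t 13.15 p [0.5139 0.3144 0.0385] yaw 101.17 w 0.0325 F [ 0.3 -0.2  2.2]
turn -0.0005
16.463658446498783
before scene
[(-120, (103, 101, 93)), (-110, (82, 79, 73)), (-100, (99, 94, 87)), (-90, (93, 91, 84)), (-80, (80, 75, 69)), (-70, (104, 95, 85)), (-60, (110, 73, 49)), (-50, (95, 67, 49)), (-40, (131, 129, 121)), (-30, (210, 205, 194)), (-20, (201, 193, 180)), (-10, (111, 68, 43)), (0, (109, 67, 42)), (10, (104, 63, 37)), (20, (101, 61, 35)), (30, (105, 69, 49)), (40, (222, 218, 207)), (50, (227, 223, 212)), (60, (164, 160, 150)), (70, (46, 47, 43)), (80, (41, 44, 39)), (90, (130, 124, 114)), (100, (195, 191, 180)), (110, (165, 162, 150)), (120, (180, 176, 164))]
before side
[(-120, (101, 100, 89)), (-110, (105, 102, 94)), (-100, (107, 104, 95)), (-90, (109, 102, 92)), (-80, (96, 94, 86)), (-70, (123, 95, 72)), (-60, (119, 84, 59)), (-50, (118, 120, 110)), (-40, (120, 120, 110)), (-30, (206, 204, 193)), (-20, (107, 69, 48)), (-10, (112, 77, 55)), (0, (119, 84, 60)), (10, (114, 77, 53)), (20, (114, 78, 55)), (30, (119, 80, 54)), (40, (219, 217, 204)), (50, (218, 216, 203)), (60, (12
[... 1545 characters left out ...]
, (60, (136, 134, 124)), (70, (138, 137, 127)), (80, (66, 65, 62)), (90, (63, 62, 54)), (100, (73, 75, 67)), (110, (110, 107, 98)), (120, (106, 104, 96))]
now wrist
[(-120, (16, 17, 18)), (-110, (10, 14, 13)), (-100, (33, 34, 35)), (-90, (41, 38, 39)), (-80, (45, 42, 39)), (-70, (102, 84, 48)), (-60, (134, 93, 64)), (-50, (189, 189, 183)), (-40, (65, 67, 63)), (-30, (65, 63, 62)), (-20, (124, 96, 79)), (-10, (127, 77, 42)), (0, (125, 74, 38)), (10, (119, 71, 36)), (20, (113, 64, 30)), (30, (115, 68, 40)), (40, (139, 137, 128)), (50, (143, 140, 132)), (60, (31, 32, 31)), (70, (36, 37, 35)), (80, (98, 97, 92)), (90, (116, 115, 107)), (100, (115, 115, 107)), (110, (115, 113, 106)), (120, None)]
```

Run:
```python
from seg import *
s=r.read_state()
C={n:imaging.camera(n) for n in("scene","side","wrist")}
w=C["wrist"]["img"][150:384,130:400,::-1];S=C["scene"]["img"][255:345,155:255,::-1];D=C["side"]["img"][225:315,190:290,::-1]
top=np.hstack([cv2.resize(x,(400,300),interpolation=cv2.INTER_CUBIC) for x in(S,D)])
out=np.vstack([top,cv2.copyMakeBorder(cv2.resize(w,(346,300),interpolation=cv2.INTER_CUBIC),0,0,0,454,0)])
cv2.imwrite("pics/l5.png",out)
```

```text
(no output)
```

View pics/l5.png

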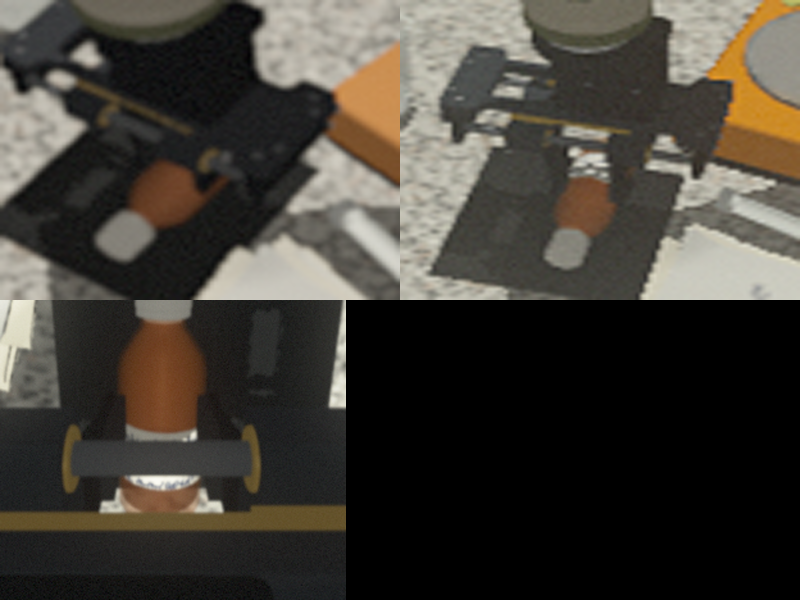

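In the tool's units: 0.006 m is 0.01.

```bash
python3 jog.py '0,0,0,0,0.03' 20;python3 jog.py '0,0,0,0,0.05 | 0,0,0,0,0.05' 15; python3 jog.py '0,0,0.01,0,0.06 | 0,0,0.01,0,0.06 | 0,0,0.01,0,0.035 | 0,0,0.01,0,0.035 | 0,0,0.01,0,0.035 | 0,0,0.01,0,0.035 | 0,0,0.01,0,0.035 | 0,0,0.01,0,0.035' 10
```

```text
time: 13.55
ee_pos: [0.5139, 0.3145, 0.0384]
eef_rot: [0.635, 0.773, 0.0, 0.0]
ft_force: [-0.2, 1.0, 3.4]
width: 0.0323
grip_force: 16.9
time: 13.75
ee_pos: [0.5133, 0.3141, 0.0378]
eef_rot: [0.635, 0.773, -0.0, -0.0]
ft_force: [-0.5, 0.1, -0.1]
width: 0.0411
grip_force: 0.0
time: 14.55
ee_pos: [0.5138, 0.3144, 0.0323]
eef_rot: [0.635, 0.773, 0.0, 0.0]
ft_force: [0.7, 1.0, 1.4]
width: 0.0397
grip_force: 9.5
```

```bash
python3 jog.py '0,0,0,0,0.02 | 0,0,0,0,0.02 | 0,0,0,0,0.02' 10; python3 jog.py '0,0,0,0,0.02 | 0,0,0,0,0.02 | 0,0,0,0,0.02' 20
```

```text
time: 14.85
ee_pos: [0.5138, 0.3144, 0.0323]
eef_rot: [0.635, 0.773, 0.0, 0.0]
ft_force: [0.4, -0.0, 1.3]
width: 0.0401
grip_force: 9.6
time: 15.15
ee_pos: [0.5138, 0.3144, 0.0323]
eef_rot: [0.635, 0.773, 0.0, 0.0]
ft_force: [0.3, -0.0, 1.5]
width: 0.0393
grip_force: 19.0
```

In the tool's units: 0.004 m is 0.0067, 0.002 m is 0.0033.

```bash
python3 jog.py '0,0,0,0,0.06 | 0,0,0,0,0.06 | 0,0,0,0,0.06 | 0,0,0,0,0.06 | 0,0,0.0033,0,0.06 | 0,0,0.0067,0,0.06 | 0,0,0.0067,0,0.06' 20;  python3 jog.py '0,0,0,0,0.02 | 0,0,0,0,0.02 | 0,0,0,0,0.02 | 0,0,0,0,0.02 | 0,0,0,0,0.02 | 0,0,0,0,0.02' 20
```

```text
time: 15.85
ee_pos: [0.5135, 0.3142, 0.0278]
eef_rot: [0.635, 0.773, -0.0, -0.0]
ft_force: [-1.2, 0.1, -0.3]
width: 0.0601
grip_force: 0.0
time: 16.45
ee_pos: [0.5138, 0.3144, 0.0283]
eef_rot: [0.635, 0.773, 0.0, 0.0]
ft_force: [0.6, -0.6, 0.4]
width: 0.041
grip_force: 20.0
```

```bash
python3 - <<'E'
from h import *
import pickle
c=pickle.load(open("c0.pkl","rb"))["side"]
y=np.array([np.cos(np.radians(11.2)),np.sin(np.radians(11.2)),0])
for k in(0,.01,.022):
  print(k,[((proj(c,np.array([.5209,.3046,.1073-k])+s*y*.017)-[190,200])*4+[400,0]).round(0) for s in(-1,1)])
# l5 side: crop 225:315,190:290 scaled 4x, 3.33y
for k in(-.01,0,.01,.022):
  print(k,[((proj(c,np.array([.5139,.3144,.0385-k])+s*y*.02)-[190,225])*[4,3.333]+[400,0]).round(0) for s in(-1,1)])
E
python3 jog.py '0,0,-0.0083,0,0.02 | 0,0,-0.0167,0,0.02 | 0,0,-0.0333,0,0.02 | 0,0,-0.05,0,0.02 | 0,0,-0.05,0,0.02' 20
```

```text
0 [array([606., 248.]), array([558., 239.])]
0.01 [array([606., 258.]), array([558., 250.])]
0.022 [array([606., 270.]), array([559., 262.])]
-0.01 [array([613., 184.]), array([558., 176.])]
0 [array([613., 192.]), array([558., 184.])]
0.01 [array([613., 201.]), array([558., 192.])]
0.022 [array([613., 210.]), array([559., 202.])]
time: 16.95
ee_pos: [0.5146, 0.3151, 0.0603]
eef_rot: [0.635, 0.773, 0.001, 0.001]
ft_force: [-0.3, -0.5, -1.3]
width: 0.0409
grip_force: 20.0
```

In the tool's units: -0.23 m is -0.3833, -0.2 m is -0.3333, -1.07 rad is -0.3406.

```bash
python3 jog.py '0,0,-0.0333,0,0.02 | 0,0,-0.0833,-0.0095,0.02 | 0,0,-0.1333,-0.0318,0.02 | -0.0167,0.0083,-0.1833,-0.0637,0.02 | -0.05,0.0083,-0.2167,-0.0955,0.02 | -0.0833,0.0167,-0.2167,-0.1305,0.02 | -0.1333,0.0167,-0.2167,-0.1655,0.02 | -0.1833,0.0167,-0.2167,-0.2005,0.02 | -0.2333,0.0167,-0.2167,-0.2355,0.02 | -0.2833,0.0167,-0.2167,-0.2706,0.02 | -0.3333,0.0167,-0.2167,-0.3056,0.02 | -0.3833,0.0167,-0.2167,-0.3406,0.02' 20
python3 - <<'E'
from h import *
from bench import r, imaging
a=np.radians(-14.6);X=np.array([np.cos(a),np.sin(a),0]);Y=np.array([-np.sin(a),np.cos(a),0]);M=np.array([.608,-.1835,0])
p=M+.002*X+.020*Y;print(p)
go(r.read_state(),[p+[0,0,.19],p+[0,0,.12]],165.4)
E
```

```text
time: 18.15
ee_pos: [0.5681, 0.0893, 0.1883]
eef_rot: [0.15, 0.989, -0.0, 0.0]
ft_force: [0.5, 0.1, -0.5]
width: 0.0412
grip_force: 20.0
[ 0.61497681 -0.16464996  0.        ]
t 18.15 p [0.5681 0.0893 0.1883] yaw 162.74 w 0.0412 F [ 0.5  0.1 -0.5]
[-0.1201 -0.2286 -0.0016]
[-0.1201 -0.2286  0.0684]
turn -0.0465
```

Now refine the cradle estimate and check held-bottle position with cameras once above it.

In the tool's units: -0.2286 m is -0.381, -0.22 m is -0.3667, -0.046 rad is -0.0146.

```bash
python3 jog.py '-0.0167,-0.0417,0,-0.0127,0.02 | -0.05,-0.1,0,-0.0146,0.02 | -0.0833,-0.1583,0,-0.0146,0.02 | -0.1167,-0.2167,0,-0.0146,0.02 | -0.15,-0.275,0,-0.0146,0.02 | -0.1833,-0.3333,0,-0.0146,0.02 | -0.2,-0.3667,0.0167,-0.0146,0.02 | -0.2,-0.381,0.05,-0.0146,0.02 | -0.2,-0.381,0.0833,-0.0146,0.02 | -0.2,-0.381,0.0833,-0.0146,0.02 | -0.2,-0.381,0.0833,-0.0146,0.02' 20
python3 - <<'E'
from seg import *
import pickle
C={n:imaging.camera(n) for n in("scene","side","wrist")};pickle.dump(C,open("c7.pkl","wb"))
s=r.read_state();p=np.array(s["ee_pos"])
a=np.radians(-14.6);X=np.array([np.cos(a),np.sin(a),0]);Y=np.array([-np.sin(a),np.cos(a),0]);M=np.array([.608,-.1835,0])
go(s,[M+.002*X+.02*Y+[0,0,.075]],165.4)
for n in C:
    c=C[n];print(n,"tcp",proj(c,p).round(1),"bigcap exp",proj(c,p-.066*X-[0,0,.002]).round(1),"foot exp",proj(c,p+.057*X).round(1),"small caps exp",[proj(c,M-.05*X+y*Y+[0,0,.026]).round(1).tolist() for y in(.04,0,-.04)])
    for k in("amber","white"):
        u,v=proj(c,p).astype(int)
        for st,ce,m in seg(c,(max(u-70,0),u+70,max(v-60,0),v+70),k)[:3]:print("  ",k,st,ce)
E
```

```text
time: 19.25
ee_pos: [0.6136, -0.1626, 0.1384]
eef_rot: [0.129, 0.992, 0.0, -0.0]
ft_force: [0.3, -0.2, -0.9]
width: 0.0413
grip_force: 20.0
t 19.4 p [ 0.6144 -0.1629  0.1395] yaw 165.16 w 0.0411 F [ 0.2 -0.5 -1.3]
[-0.0009 -0.0016  0.0645]
turn -0.0041
scene tcp [296.6 164.3] bigcap exp [310.3 177. ] foot exp [285.4 154.4] small caps exp [[299.6, 205.2], [310.3, 200.3], [320.8, 195.6]]
   amber [278 160  38  43 673] [296.5 184.8]
   amber [315 104  32  20 477] [331.2 112.5]
   amber [263 152  29  24 221] [277.1 164.9]
   white [ 305  104   61  130 4310] [341. 172.]
   white [ 226  143   54   91 1869] [244.2 201.2]
   white [252 127  49  63 648] [271.5 164.3]
side tcp [270.  162.5] bigcap exp [285.  169.4] foot exp [257.5 157.1] small caps exp [[277.1, 196.0], [283.5, 191.1], [289.8, 186.3]]
   amber [256 174  28  22 340] [269.1 184.9]
   amber [227 145  32  35 310] [243.5 161.5]
   amber [253 102  12  35 306] [257.5 119.1]
   white [ 285  102   55   87 2967] [317.4 133.3]
   white [ 200  157  126   75 2733] [234.9 211.1]
   white [ 249  163   90   55 1988] [302.3 190.1]
wrist tcp [255.1 239. ] bigcap exp [254.7 124.7] foot exp [255.4 319.7] small caps exp [[275.3, 132.1], [231.1, 132.2], [186.9, 132.4]]
   amber [ 185  179  107   81 7270] [242.  214.6]
   amber [211 287  10  22 141] [216.9 298.9]
   amber [225 300  17   9  71] [229.9 305.6]
   white [ 217  179   73   80 4726] [253.2 218.6]
   white [ 220  287   81   22 1167] [259.9 298.2]
   white [ 185  179   26   47 1036] [195.8 201. ]
```

Run:
```python
import pickle,numpy as np
c=pickle.load(open("c7.pkl","rb"))["wrist"];im=c["img"].astype(int)
def ch(p):
    R,G,B=p
    if R>B*1.5 and R>G*1.25:return "a"
    return "W" if R>190 else "w" if R>130 else "g" if R>70 else "."
for v in range(84,262,6):print(v,"".join(ch(im[v,u]) for u in range(150,350,2)))
```

```text
84 WWWWWWWWWWWwwWWWWWWWWWWWWWWWWwwwWwwWWWWwwWWWWWWWWWWWwwWwgggggggggggggggggggggggggggggggggggggggggggg
90 WwWWWWWwwwwwWWWWWWWWWWWWWWWWWWWWWWWWWWWWWWWWWWWWWWWWWWWWwggggggggggggggggggggggggggggggggggggggggggg
96 WWWwwWWWWWWwwWWWWWWWWWWWWWWwWWWWWWWWWWWWWWWWWWWWWWWWWWWWWwgggggggggggggggggggggggggggggggggggggggggg
102 WWWWWWWWWWWWWWWWWWWWWWWWWWWWWWWWWWWWWWWWWWWWWWWWWWWWWWWWWwgggggggggggggggggggggggggggggggggggggggggg
108 WWWwWWWwwWWWWWWWWWWWWWWWWWWWWWWWWWwwwwwWWWwWWwwwWWWWWwWWWwgggggggggggggggggggggggggggggggggggggggggg
114 WWWWWWWWWWWWWWWWWWWWWWWWWwWWWWWWWWWWWWWWWWWWwWWWWWWWWwwwwggggggggggggggggggggggggggggggggggggggggggg
120 WWWWWWWWWWWwWWWWWwwwWWwWWwwwggwggwwgwwwwwwWWWwWWWwwggggggggggggggggggggggggggggggggggggggggggggggggg
126 WWWWwwWWWWWwwwwwwwwwwwggggggggggggggggwwwwwwwwwwwwwwwwwwwwwwwwwwwggggggggggggggggggggggggggggggggggg
132 WWWWWWwwWWWWwwwwwwwwwwwgggggggggggwwwwwwwwwwwwwwwwwwwwwwwwwwwwwwwg...ggggggggggggggggggggggggggggggg
138 wWWWWWwwWWWWwwWWWwwwwwwwwwwwgggggwwwwwwwwwwwwwwwwwwwwwwwwwwwwwwwwg...ggggggggggggggggggggggggggggggg
144 WWWWWWWwwWWWWwWWWwwwwwwwwwwwggggggwwwwwwwwWwwwwww
[... 1346 characters left out ...]
aaaaaaaaaaaaaaaaaaaaaaaaaaaaaaaaaaaaaaaaagwWwgggwWWWWWWWWWWWWwwwWWWWww
228 wwWWWWWWWWwggwwaaaaaaaaaaaa..aa...aaaaaaaaaaaaaaaaaaaaaaaaaaaaaaaaaaaaa........gwwwwwwWWWWWWWWWWWWWW
234 gggggggggg....ggaaaaaaaaaa.........aaaaaaaaaaaaaaaaaaaaaaaaaaaaaaaaaaaa..........aawwwwwwWWwwggggggg
240 ..............wWwwwWWWWg...........aaaaaaaaaaaaaaaaaaaaaaaaaaaaaaaaaaag...........gawwwwwwgwg.......
246 ..............wWWwWwgg.............gwaaaaaaaaaaaaaaaaaaaaaaaaaaaaaaaawg..............gaaaaagg.......
252 .........gggggwWWwg.................wwaaaaaaaaaaaaaaaaaaaaaaaaaaaaaaawg.................gaaagggggg..
258 ........gggggggg...................gwwwwwwaaaaaaaaaaaaaaaaaaaaaaaaawwwg....................gggggggg.
```

In the tool's units: 0.07 m is 0.1167, 0.06 m is 0.1, -0.004 rad is -0.0013.

```bash
python3 jog.py '0,-0.0025,0.0333,-0.0013,0.02 | 0,-0.0025,0.075,-0.0013,0.02 | 0,-0.0025,0.1,-0.0013,0.02 | 0,-0.0025,0.1117,-0.0013,0.02 | 0,-0.0025,0.1167,-0.0013,0.02 | 0,-0.0025,0.1167,-0.0013,0.02' 20;python3 jog.py '0,0,0.0017,0,0.02 | 0,0,0.0033,0,0.02 | 0,0,0.0033,0,0.02';python3 jog.py '0,0,0.0017,0,0.02 | 0,0,0.0033,0,0.02 | 0,0,0.0033,0,0.02'
```

```text
time: 20.0
ee_pos: [0.6137, -0.1648, 0.0688]
eef_rot: [0.127, 0.992, -0.0, 0.0]
ft_force: [0.5, -0.9, -0.5]
width: 0.041
grip_force: 20.0
time: 20.3
ee_pos: [0.6135, -0.1651, 0.0666]
eef_rot: [0.128, 0.992, -0.0, 0.0]
ft_force: [1.0, -0.1, -0.7]
width: 0.0414
grip_force: 20.0
time: 20.6
ee_pos: [0.6132, -0.165, 0.0641]
eef_rot: [0.128, 0.992, -0.0, -0.0]
ft_force: [0.1, 0.7, -1.7]
width: 0.0411
grip_force: 20.0
```

In the tool's units: 0.001 m is 0.0017.

```bash
python3 jog.py '0,0,0.0017,0,0.02 | 0,0,0.0017,0,0.02';python3 jog.py '0,0,0.0017,0,0.02 | 0,0,0.0017,0,0.02';python3 jog.py '0,0,0.0017,0,0.02 | 0,0,0.0017,0,0.02' | grep -E "pos|ft"
```

```text
time: 20.8
ee_pos: [0.6132, -0.1649, 0.0631]
eef_rot: [0.128, 0.992, -0.0, -0.0]
ft_force: [-0.1, 1.2, -1.2]
width: 0.0413
grip_force: 20.0
time: 21.0
ee_pos: [0.6132, -0.1649, 0.0621]
eef_rot: [0.128, 0.992, -0.0, -0.0]
ft_force: [-0.7, -0.1, -1.1]
width: 0.0409
grip_force: 20.0
ee_pos: [0.6134, -0.1651, 0.0613]
ft_force: [0.7, -0.3, -0.7]
```

In the tool's units: 0.001 m is 0.0017.

```bash
for i in 1 2 3; do python3 jog.py '0,0,0.0017,0,0.02 | 0,0,0.0017,0,0.02'| grep -E "pos|ft"; done
```

```text
ee_pos: [0.6135, -0.1656, 0.0608]
ft_force: [-1.9, -1.1, 5.6]
ee_pos: [0.6136, -0.1658, 0.0605]
ft_force: [-5.2, -2.9, 11.1]
ee_pos: [0.6137, -0.166, 0.0602]
ft_force: [-6.1, -2.5, 15.9]
```

In the tool's units: -0.0025 m is -0.0042, -0.002 m is -0.0033.

```bash
python3 jog.py '0,0,-0.0017,0,0.02 | 0,0,-0.0033,0,0.02 | 0,0,-0.0042,0,0.02 | 0,0,-0.0042,0,0.02' 3 | grep -E "pos|ft|wid"; python3 jog.py '0,0,0,0,0.045 | 0,0,0,0,0.05 | 0,0,0,0,0.058 | 0,0,0,0,0.058 | 0,0,0,0,0.058' | grep -E "pos|ft|wid"
python3 - <<'E'
from seg import *
import pickle
C={n:imaging.camera(n) for n in("scene","side","wrist")};pickle.dump(C,open("c8.pkl","wb"))
E
```

```text
ee_pos: [0.6131, -0.1647, 0.0604]
ft_force: [0.4, 0.0, 0.4]
width: 0.0417
ee_pos: [0.6133, -0.1649, 0.0608]
ft_force: [0.4, 0.0, 0.2]
width: 0.0572
```

Released with no load. Retreat upward, then back off and check positions numerically.

In the tool's units: 0.18 m is 0.3, -0.16 m is -0.2667.

```bash
python3 jog.py '0,0,-0.0067,0,0.058 | 0,0,-0.02,0,0.058 | 0,0,-0.05,0,0.07 | 0,0,-0.1,0,0.087 | 0,0,-0.1667,0,0.087 | 0,0,-0.2333,0,0.087 | 0,0.0333,-0.2667,0,0.087 | 0,0.1,-0.2667,0,0.087 | 0,0.1667,-0.2667,0,0.087 | 0,0.2333,-0.2667,0,0.087 | 0,0.3,-0.2667,0,0.087 | 0,0.3,-0.2667,0,0.087' | grep -E "time|pos|ft|wid"
python3 - <<'E'
from seg import *
import pickle
C={n:imaging.camera(n) for n in("scene","side","wrist")};pickle.dump(C,open("c9.pkl","wb"));C0=pickle.load(open("c0.pkl","rb"))
s=r.read_state();go(s,[])
a=np.radians(-14.6);X=np.array([np.cos(a),np.sin(a),0]);Y=np.array([-np.sin(a),np.cos(a),0]);M=np.array([.608,-.1835,0])
def ch(p):
    R,G,B=map(int,p)
    if R>B*1.5 and R>G*1.25:return "a"
    return "W" if R>160 else "g" if R>75 else "."
# top-view rectified maps at z=.065 (big) : rows = cradle x (cap end at top), columns = cradle y from +60 (left) to -60
for n,z in(("scene",.07),("side",.07)):
    c=C[n];print(n,z)
    for x in np.arange(-.08,.085,.008):
        print("%4d"%round(x*1000),"".join(ch(c["img"][int(round(q[1])),int(round(q[0]))]) for q in [proj(c,M+x*X+y*Y+[0,0,z]) for y in np.arange(.07,-.071,-.003)]))
# bystander change: difference of images outside robot
for n in C0:
    d=np.abs(C[n]["img"].astype(int)-C0[n]["img"].astype(int)).max(2)
    for nm,p in(("beaker",[.727,.267,.05]),("flask",[.766,.057,.05]),("small",[.482,-.344,.05])):
        u,v=proj(C[n],p).astype(int);print(n,nm,d[v-20:v+20,u-14:u+14].mean().round(1),(d[v-20:v+20,u-14:u+14]>40).mean().round(3))
E
```

```text
time: 24.05
ee_pos: [0.6588, 0.0173, 0.2227]
ft_force: [-0.4, 1.0, 0.1]
width: 0.0868
t 24.2 p [0.659  0.0088 0.2218] yaw 165.35 w 0.0868 F [ 0.1 -0.5  0.6]
scene 0.07
 -80 ........gggggggggggggggWWWWWWWWWWWWWg........ggg
 -72 ........gggggWWgWgggggWWWWWWWWWWWWWWgg........gW
 -64 .......gggggWWWWWWWWgggWWWWWWWWWWWWWWgg........g
 -56 aaaaaggaaagWWWWWWWWWgaaaagWggWWWWWWWWgg.........
 -48 aaaaaaaaaaaagWgWWWWWgaaaaaaagggWWWWWWWgg........
 -40 aaaaaaaaaaaaaaaaaaaaaaaaaaaaaaggWWWWWWWg........
 -32 aaaaaaaaaaaaaaaaaaaaaaaaaaaaaagWWWWWWWWWg.......
 -24 aaaaaaaaaaaaaaaaaaaaaaaaaaaaaaggWWWWgWWgg.......
 -16 aaaaaaaaaaaaaaaaaaaaaaaaaaaaaagWWWWggggggg......
  -8 aaaaaaaaaaaaaaaaaaaaaaaaaaaaaaggWWWWWWWWWgggggg.
   0 aaaaaaaaagaaaaaaaaaaaaaaaaaaaaaagWWWWWWWWWWWWWWW
   8 aaaaaaagggWWgWWggaaggagaaaaaaaagggWWWWWWgWWWWWWW
  16 WgggaaaaggggWWWWWWWWWWWWWgggaagggWWWWWWWWgWWWWWW
  24 WWWWWWggggWWWWWWWWWWWWWWWWWWWWWWWWWWWWWWWWWWWWWW
  32 WWWWWWWgggggWWWWWWWWWWWWWWWWWWWWWWWWWWWWWWWWWWWW
  40 WWWWWWWgggaaggggWWWWWWWWWWWWWWWWWWWWWWWWWWWWWWWW
  48 WWWWWWggggggaaaaaaaaaaggWgWWWWWWWWWWWWWWWWWWWWWW
  56 WWWWWWggg
[... 764 characters left out ...]
aaggaaaaaaaaaaaaaaaaaaWWWWWWWWWWWWWWWWWWW
   8 aaaaaaaagWWWWWgWaaggagaaaaagWWWWWWWWWWWWWWWWWWWW
  16 aaaaaaaagggWWggWWWWWWWWWWWggggWWggWWWWWWWWWWWWWW
  24 WWWggaaagggWWgWWWWWWWWWWWWWWWWWWWgWWWWWWWWWWWWgg
  32 WWWWWgaaggggWWWWWWWWWWWWWWWWWWWWWWWWWWWWWWWWWWWW
  40 WWWWWWggggaaaaaaggggWgWWWWWWggWWWgWWWWWgWWWWWWWW
  48 WWWWWWWWWWgggggaaaaaaaaaWWWWWWWWWWWWWWWWgggWWWWW
  56 ggaggggWWWggggggggaWaaaagWWWWWWWWWWWWWWWWWWWWWWW
  64 aaaaaaaaggggggaaaaaaggggggWWWWWWWWWWWWWWWWWWgggW
  72 gggggaaaagggaaaaaaaaaaaggggWWWWWWWWWWWWWWWWWgWWW
  80 gggggggggaaaaaaaaaaaaaaaaaaggWgWWWWWWWWWgWWWWWWW
scene beaker 7.5 0.0
scene flask 7.7 0.0
scene small 7.2 0.0
side beaker 5.2 0.0
side flask 5.0 0.0
side small 5.6 0.0
```

```bash
python3 -c "
from bench import r, imaging
print(r.close_job())"
```

```text
the job is handed in; nothing more can be done
None
```

I laid the big bottle on its side on the mat, let go of it, then took it again across its body and set it in the gap between the black-capped and middle bottles, cap at the same end as theirs. I handed the job in at about 24 s. The last camera check showed the bottle in place and the beaker, flask and other small bottle unmoved; the three row bottles were not measured again one by one after the placing.

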